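# Hold the check plug down through the open guard window of the test fixture

### The arm

A 6-joint arm with a two-finger parallel gripper is mounted at the origin on the work surface. World frame = base frame: x ahead of the robot, y to its left, z up, the work surface at z = 0. Lengths are in m, angles in rad, forces in N, time in s.
With the tool pointing down it reaches from about 0.275 to 0.825 m from the base axis. Payload 5.2 kg.
Tool frame: the origin (TCP) lies at the centre of the arm's flange, where the gripper is bolted on; the fingertips stand 186 mm ahead of it and the grasp point (between the pads) lies 167 mm ahead of it; z points along the fingers, x is the direction in which the jaws open and shut, and the axes are right-handed (so a half turn about z gives the same grasp; the last joint's range is limited). The gripper opens to 93 mm and grips with 3 to 60 N. Pads are 15 mm wide; open, the fingers measure 128 mm over their backs; the gripper's body (75 mm by 188 mm) begins 65 mm behind the grasp point.
Start: joints at [-1.426, 0.259, 1.535, -0, 1.348, -0.203], TCP at [0.187, -0.517, 0.405] pointing down, gripper open.
Joint ranges: [-3.14, 3.14], [-0.91, 2.08], [0.19, 2.58], [-1.22, 4.36], [0.22, 2.71], [-3.12, 3.12]. Speed limits (rad/s): [2.57, 2.57, 3.14, 3.14, 3.14, 3.14].

### API

Orientations are given as a rotation vector (axis times angle).
In Python, from workcell import r, optics, finish_job gives the robot as it stands.
- The arm moves only by the tool step_arm, never from a script. Its argument "moves" is a list of rows, each a list of 3 entries, a list of its own where there are three numbers: the opening in per cent of the stroke, from 0 (shut) to 100 (fully open), then the shift along the tool's x, y, z normalised to -1 to 1, where 1 is 100 mm, then the turn, a rotation vector about the tool's x, y, z normalised to -1 to 1, where 1 is pi/2 rad. A call has 1 to 8 rows; each row is the pose to reach, as a shift and turn from the pose commanded when the call began, along the tool's axes at that moment; what a row does not reach only later rows make up. A row lasts 1/12 s, in which the tool goes at most 41.7 mm and 7.16 degrees, less where a joint would pass 70% of its speed; a pose out of reach is approached as far as the arm can. A call with a number of a shift or a turn outside -1 to 1 is refused whole. A call with a gripper value outside its range is refused whole. The fingers move at their own pace and stop on an object; the grip force is fixed at half the most. Time passes only in rows, so rows that repeat a pose let the fingers close. It gives the time, the measured TCP pose, the force and the opening at its end, in the units of the state.
- r.state(): the state, without advancing time (a new reading comes with each control period).
- optics.grab_frame(name): name is "side" or "top"; returns the picture (420x560x3 uint8, blue, green, red); there is no depth.
- optics.calibration(name): a dict with "mtx" (3x3 intrinsics, pixels), "R" (3x3) and "t" (3): a world point X has camera coordinates R X + t. Camera axes: x right, y down, z forward; pixel columns grow to the right and rows downward; lengths in m; the calibration is good to about 2 mm. A picture is of the moment at which its call begins. calibration takes no time and is no camera call.
- finish_job(): hands the job in, once; it reports no verdict.
The state is a dict: "t": time; "qpos": joint angles; "joint_velocities": joint speeds; "joint_torque": joint torques, N m; "tool_pos": TCP position; "tool_rot": TCP orientation; "force": force on the tool from outside, world axes, zero at the start; "wrist_torque": the same for the moment, N m; "opening": opening from 0.0 (shut) to 1.0 (fully open).
Only numpy, scipy, OpenCV 4.12 (cv2) and the standard library are available. Lean on these libraries where they do the work, as an engineer would, in place of code of your own. Each camera call takes 0.05 s, during which the arm holds its last target.

### The job

Take the check plug out of its stand and pass its blade down through the window of the test fixture's guard that is not closed by the blanking plate, pushing it fully home against the sprung contact bed below until its flange rests on the guard. The spring lifts it again if it is let go, so finish while still holding it there, fully down and still. Leave the carton, the screwdriver and the jar where they are.

Things in the scene. Friction and masses are not known exactly. Their poses are not given: they have to be found in the camera images.
- plug: Check plug, plastic, 0.1 to 0.2 kg, upright in the stand. Origin: centre of the blade's bottom end; z up, x along the blade's width, y its thickness. From the bottom: white blade 40 x 10 mm, 50 mm long (lowest 8 mm taper to 34 x 4); white flange 56 x 26 x 6 mm, underside 50 mm above the origin; grey grip block 32 (x) x 14 (y) mm, 56 to 110 mm above the origin. Same after a half turn about z.
- plug_grip (a point): Point in the middle of the plug's grip block, 86 mm above the plug's origin (24 mm below the block's top, 30 mm above the flange's top); axes as plug. The block is 14 mm thick along y.
- stand: Fixed grey block 100 (x) x 60 (y) x 62 mm high that stores the plug: the blade hangs in a 46 x 16 mm pocket, the flange rests on the block's top. Origin: centre of its underside; z up. The plug comes straight up out of it.
- fixture: Test fixture, fixed to the bench: base, walls and a flat grey guard plate on top, 120 (x) x 190 (y) x 8 mm, upper face 88 mm above the bench. Origin: centre of the underside, z up. Two windows, 40 mm either side of the middle along y: through slots 42 mm (x) x 12 mm (y), 2 mm more than the blade. Round the open one lies a thin trim 74 x 40 mm, 1.5 mm high, wider inside than the plug's flange.
- window_left (a point): Centre of the window on the fixture's +y side, at the guard's upper face; axes as fixture.
- window_right (a point): Centre of the window on the fixture's -y side, at the guard's upper face; axes as fixture.
- blank: Aluminium blanking plate 64 x 36 x 4 mm with two dark screws, screwed down on the guard over one of the two windows (left or right, it differs from start to start) and closing it. Origin: centre of its underside, directly over the window that it closes. It cannot be removed.
- bed_left (a joint): How far the sprung contact bed under the left (+y) window is pushed down, in m: 0 free, 0.010 at its stop. Free, its top lies 44 mm below the guard's upper face; the plug with its flange on the guard pushes it down 6 mm, which takes about 5.5 N (2 N to start it).
- bed_right (a joint): The same for the bed under the right (-y) window.
- carton: Bystander: open cardboard tray 80 (x) x 100 x 45 mm; origin at the centre of its underside.
- driver: Bystander: screwdriver lying on the bench.
- jar: Bystander: closed jar, 60 mm diameter, 80 mm high; origin at the centre of its underside.
There are look-alikes about, which are no part of the job. What is meant by the plug is not brown, and is the larger of those in its own colour.

How it is judged:
At the end, for the whole second after the job is handed in: Plug in the window without the blanking plate: within 6 mm of its centre, lined up within 0.15 rad, upright within 0.08 rad, flange within 3 mm of the guard, bed under it pushed down over 3 mm, plug still (under 0.02 m/s), fingers still holding it (over 1.5 N) (((horizontal distance between blank and window_right below 0.02 m and horizontal distance between plug and window_left below 0.006 m and z of plug in the frame of window_left between -0.054 and -0.047 m and angle between the x axis of plug and the x axis of fixture, either way round below 0.15 rad and value of joint bed_left above 0.003 m) or (horizontal distance between blank and window_left below 0.02 m and horizontal distance between plug and window_right below 0.006 m and z of plug in the frame of window_right between -0.054 and -0.047 m and angle between the x axis of plug and the x axis of fixture, either way round below 0.15 rad and value of joint bed_right above 0.003 m)) and contact force between the fingers and plug above 1.5 N and angle between plug's own z axis and vertical below 0.08 rad and linear speed of plug below 0.02 m/s); the arm keeps its last pose, push and grip.
It fails at once if the carton is pushed more than 30 mm from its place (distance of carton from where it was at the start of the episode above 0.03 m).
It fails at once if the driver is pushed more than 30 mm from its place (distance of driver from where it was at the start of the episode above 0.03 m).
It fails at once if the jar is pushed more than 30 mm from its place (distance of jar from where it was at the start of the episode above 0.03 m).
It also fails if it takes over 43 s, if anything falls off the work surface, if the arm or the gripper's body presses on something with over 40 N, if the wrist force passes 120 N, or if a joint passes its speed limit or range.

## Working session

There is one attempt and no reset: what is moved stays moved. The work goes in short steps, Python scripts to look and compute and a tool call to move; the robot and the scene stay as the last step left them, time stands still between calls to the robot, and variables do not carry over. Pictures are saved under pics/ and viewed, and the job is handed in when it is done.

Besides the shell and the picture viewer there is one more tool, called after "Call:" as name(argument=value, ...), one argument or row to a line, values as JSON. step_arm: Moves the arm, as the interface text tells. Scaled input: -1 to 1 covers 100 mm each way for a shift and pi/2 rad each way for a turn. Its arguments: {"type":"object","properties":{"moves":{"type":"array","items":{"type":"array"}}},"required":["moves"]}

```bash
mkdir -p pics; ls; python3 - <<'E'
from workcell import r, optics
import cv2
for n in("side","top"):
    cv2.imwrite(f"pics/{n}0.png",optics.grab_frame(n)); c=optics.calibration(n); print(n,c)
print(r.state())
E
```

```text
pics
side {'mtx': array([[432.35154199,   0.        , 282.60533139],
       [  0.        , 432.35154199, 208.69207167],
       [  0.        ,   0.        ,   1.        ]]), 'R': array([[ 0.91982566, -0.39229056,  0.00537298],
       [-0.29247556, -0.69478329, -0.65706485],
       [ 0.2614934 ,  0.60281365, -0.7538149 ]]), 't': array([-0.47062737,  0.25298934,  0.9136334 ])}
top {'mtx': array([[445.99887033,   0.        , 282.19341095],
       [  0.        , 445.99887033, 210.20341246],
       [  0.        ,   0.        ,   1.        ]]), 'R': array([[-0.01846472, -0.9997666 ,  0.01121619],
       [-0.99656702,  0.0174978 , -0.08091976],
       [ 0.08070461, -0.01267185, -0.99665751]]), 't': array([0.02768239, 0.53260242, 1.0922925 ])}
{'t': 0.1, 'qpos': array([-1.42577797e+00,  2.59271160e-01,  1.53595355e+00, -1.39436297e-05,
        1.34801027e+00, -2.02766238e-01]), 'joint_velocities': array([ 2.46122667e-04, -1.62022633e-03, -4.85678416e-03,  1.65890136e-03,
        6.77564278e-05, -1.70636951e-03]), 'joint_torque': array([ 1.58487339e-03, -4.38213336e+01, -2.84642833e+01,  7.19546084e-02,
        3.62529885e-02, -5.98565907e-05]), 'tool_pos': array([ 0.18745813, -0.51686789,  0.4040081 ]), 'tool_rot': array([-2.57131924e+00,  1.80290719e+00,  1.78560369e-03]), 'force': array([-0.03107642, -0.73138758,  0.47169064]), 'wrist_torque': array([ 0.01582307, -0.00938477, -0.017212  ]), 'opening': 0.997941794463176}
```

View pics/side0.png

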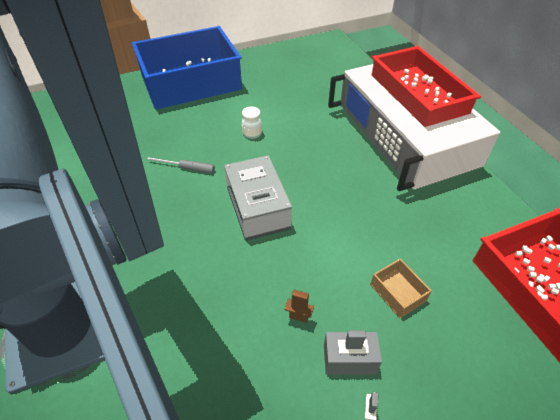

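View pics/top0.png

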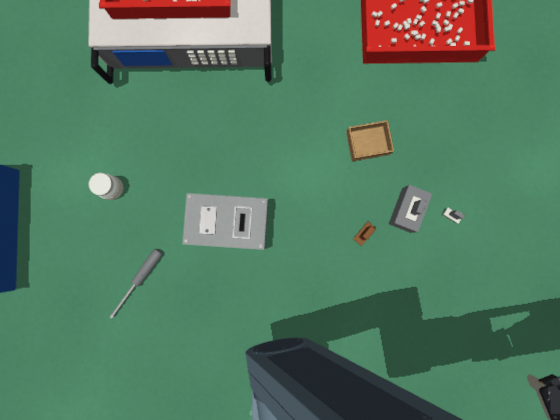

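Side view: the plug is in the stand at about (355,345), with the brown and small white look-alikes at (298,305) and (372,402). Top view: the stand is at (412,209) and the fixture at (226,221). The blanking plate is at (208,220) and the open window at (242,223). I'll zoom in to measure.

```bash
python3 - <<'E'
import cv2, numpy as np
t=cv2.imread("pics/top0.png"); s=cv2.imread("pics/side0.png")
def z(im,x0,y0,w,h,f): return cv2.resize(im[y0:y0+h,x0:x0+w],None,fx=f,fy=f,interpolation=cv2.INTER_CUBIC)
cv2.imwrite("pics/zt_stand.png",z(t,380,175,100,70,8))
cv2.imwrite("pics/zt_fix.png",z(t,175,185,100,70,8))
cv2.imwrite("pics/zs_stand.png",z(s,310,315,100,75,8))
cv2.imwrite("pics/zs_fix.png",z(s,215,150,90,75,8))
E
```

```text
(no output)
```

View pics/zt_stand.png

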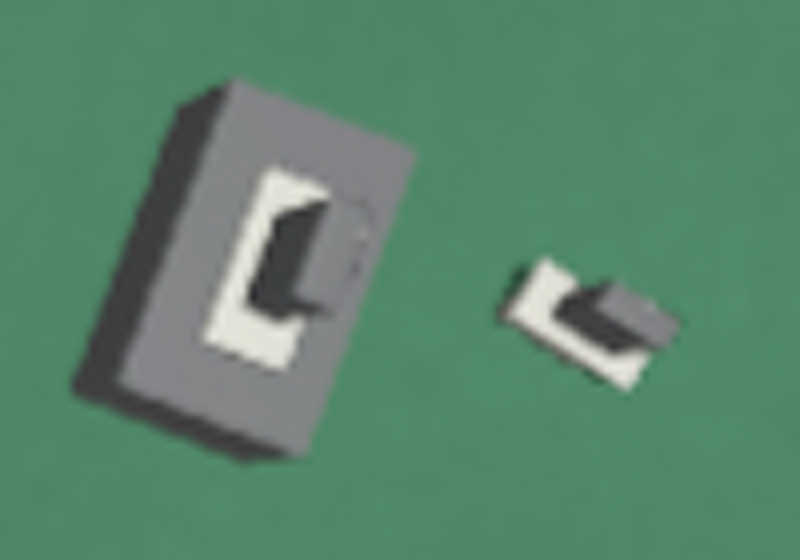

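View pics/zt_fix.png

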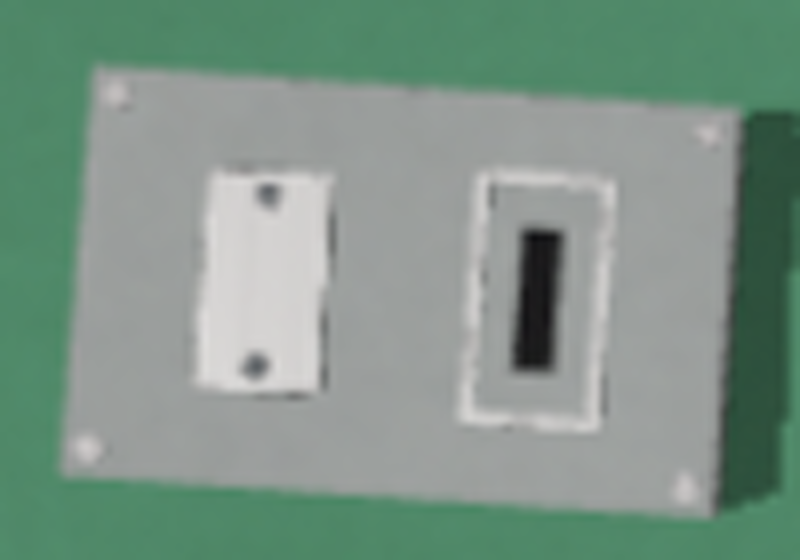

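View pics/zs_stand.png

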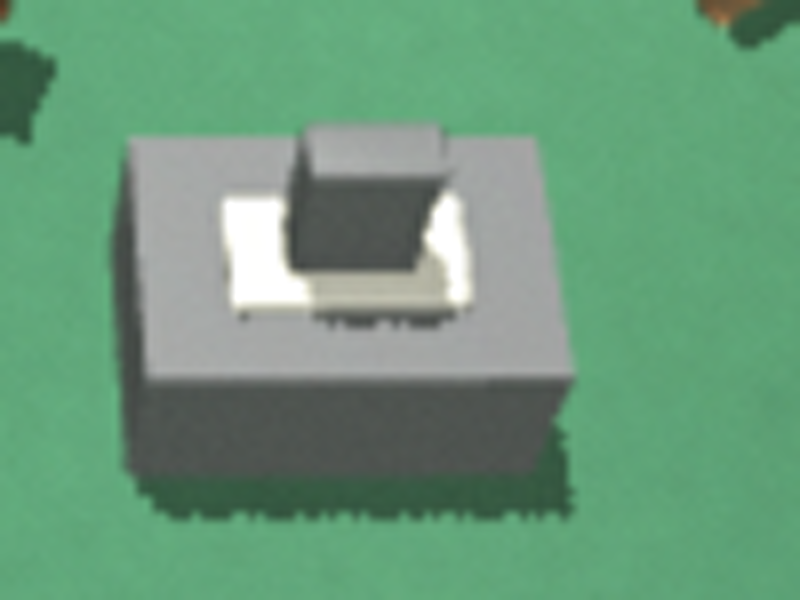

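View pics/zs_fix.png

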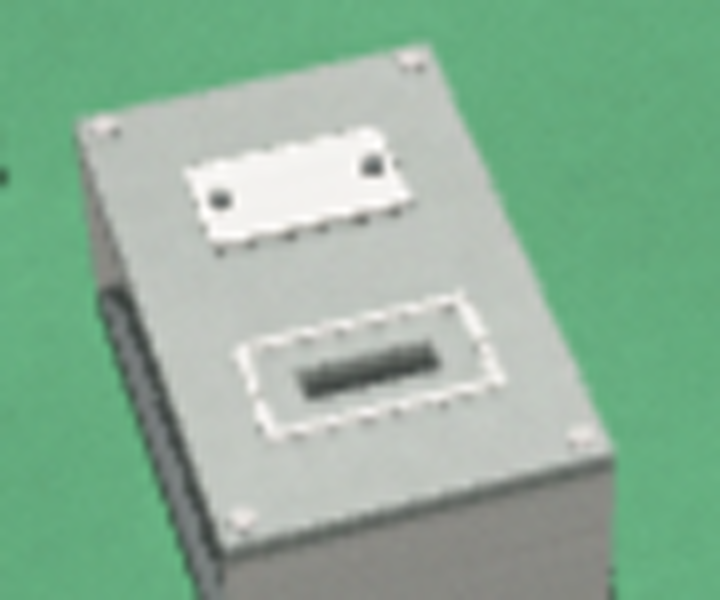

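```bash
cat > h.py <<'E'
import numpy as np, cv2
from workcell import optics
from scipy.optimize import least_squares
C={n:optics.calibration(n) for n in("side","top")}
def proj(n,X):
    c=C[n]; X=np.atleast_2d(X)@c["R"].T+c["t"]; p=X@c["mtx"].T; return p[:,:2]/p[:,2:]
def unz(p,x0,y0,f=8): return (np.array(p,float)+.5)/f-.5+[x0,y0]
def back(n,p,z):
    c=C[n]; d=c["R"].T@np.linalg.solve(c["mtx"],[p[0],p[1],1]); o=-c["R"].T@c["t"]; return o+d*(z-o[2])/d[2]
def rect(z,w,h,oy=0): # corners -x-y, +x-y,+x+y,-x+y
    return np.array([[-w/2,oy-h/2,z],[w/2,oy-h/2,z],[w/2,oy+h/2,z],[-w/2,oy+h/2,z]])
def fit(obs,x0):
    def res(p):
        c,s=np.cos(p[2]),np.sin(p[2]);R=np.array([[c,-s,0],[s,c,0],[0,0,1]])
        return np.concatenate([(proj(n,L@R.T+[p[0],p[1],0])-u).ravel() for n,L,u in obs])
    f=least_squares(res,x0,x_scale=[.01,.01,.1],loss="soft_l1"); return f.x,res(f.x).reshape(-1,2)
E
python3 - <<'E'
from h import *
# fixture: top corners; +y is image left, +x image up
ft=unz([[712,517],[742,105],[95,67],[62,475]],175,185)
wt=unz([[554,372],[565,231],[523,228],[512,370]],175,185)
tt=unz([[600,432],[617,182],[478,168],[458,420]],175,185)
fs=unz([[228,553],[614,460],[430,45],[78,122]],215,150)
ts=unz([[268,438],[507,382],[463,291],[238,346]],215,150)
G=rect(.088,.12,.19);W=rect(.088,.042,.012,-.04);T=rect(.0895,.074,.04,-.04)
for name,o in (("top",[("top",G,ft),("top",T,tt)]),("topW",[("top",W,wt)]),("side",[("side",G,fs),("side",T,ts)]),("all",[("top",G,ft),("top",T,tt),("top",W,wt),("side",G,fs),("side",T,ts)])):
    p,e=fit(o,[.5,.1,0]); c,s=np.cos(p[2]),np.sin(p[2]); print(name,p.round(4),"win",(p[:2]+[.04*s,-.04*c]).round(4),"rms",e.std().round(2))
# stand: image in top: long axis
st=unz([[306,457],[415,155],[233,78],[118,382]],380,175)
flt=unz([[281,372],[205,340],[268,167]],380,175)   # -x-y?, etc
ss=unz([[148,380],[574,376],[537,138],[130,138]],310,315)
fls=unz([[233,305],[470,303],[460,196],[222,197]],310,315)
bs=unz([[312,177],[443,177],[440,125],[306,125]],310,315)
bt=unz([[330,315],[298,300],[330,198]],380,175)
S=rect(.062,.1,.06);F=rect(.068,.056,.026);B=rect(.122,.032,.014)
print([back("top",u,.062).round(3) for u in st]);print([back("side",u,.062).round(3) for u in ss])
for name,o in (("stand top",[("top",S,st)]),("stand side",[("side",S,ss)]),("fl top",[("top",F[[0,3,2]],flt)]),("fl side",[("side",F,fls)]),("blk side",[("side",B,bs)]),("blk top",[("top",B[[0,3,2]],bt)]),("all",[("top",S,st),("side",S,ss),("top",F[[0,3,2]],flt),("side",F,fls),("side",B,bs)])):
    p,e=fit(o,[.5,-.3,-.4]); print(name,p.round(4),"rms",e.std().round(2))
E
```

```text
top [ 0.5049  0.1535 -0.0828] win [0.5015 0.1136] rms 0.23
topW [ 0.5049  0.1536 -0.0877] win [0.5014 0.1138] rms 0.09
side [ 0.5061  0.1542 -0.0868] win [0.5026 0.1143] rms 0.38
all [ 0.5052  0.1536 -0.0848] win [0.5019 0.1138] rms 0.33
[array([ 0.472, -0.307,  0.062]), array([ 0.563, -0.344,  0.062]), array([ 0.587, -0.289,  0.062]), array([ 0.496, -0.251,  0.062])]
[array([ 0.473, -0.305,  0.062]), array([ 0.565, -0.343,  0.062]), array([ 0.588, -0.289,  0.062]), array([ 0.496, -0.25 ,  0.062])]
stand top [ 0.5296 -0.2976 -0.3977] rms 0.26
stand side [ 0.5308 -0.297  -0.3966] rms 0.15
fl top [ 0.5284 -0.298  -0.4031] rms 0.18
fl side [ 0.5293 -0.2978 -0.3985] rms 0.2
blk side [ 0.5289 -0.2979 -0.3993] rms 0.52
blk top [ 0.5274 -0.2978 -0.4079] rms 0.53
all [ 0.5295 -0.2976 -0.3975] rms 0.42
```

Both cameras agree within about 1 mm. The plug is at (0.529, -0.298) with yaw -0.40. The open window is the right one, at (0.502, 0.114) with yaw -0.085. Next I'll work out the moves.

```bash
cat > g.py <<'E'
import sys; from h import np; from workcell import r
from scipy.spatial.transform import Rotation as Ro
def go(x,y,z,yaw):
    s=r.state(); R=Ro.from_rotvec(s["tool_rot"])
    d=R.inv().apply(np.array([x,y,z])-s["tool_pos"])/.1
    T=Ro.from_matrix(np.column_stack([[np.cos(yaw),np.sin(yaw),0],[np.sin(yaw),-np.cos(yaw),0],[0,0,-1]]))
    w=(R.inv()*T).as_rotvec()/(np.pi/2)
    print("t",round(s["t"],2),"pos",s["tool_pos"].round(4),"tilt",R.apply([0,0,1]).round(4),"F",s["force"].round(1),"open",round(s["opening"],3))
    print("shift",d.round(3),"turn",w.round(4))
go(*map(float,sys.argv[1:]))
E
python3 g.py 0.529 -0.298 0.36 -1.969
```

```text
t 0.1 pos [ 0.1875 -0.5169  0.404 ] tilt [-3.0e-04  1.6e-03 -1.0e+00] F [-0.  -0.7  0.5] open 0.998
shift [-0.893 -3.957  0.443] turn [2.000e-04 1.100e-03 4.749e-01]
```

Call:
step_arm(
  moves=[
    [60,[-0.08,-0.35,0.0],[0,0,0]],
    [60,[-0.17,-0.7,0.0],[0,0,0]],
    [60,[-0.223,-0.99,0.0],[0,0,0]],
  ],
)

```text
t: 0.35
tool_pos: [0.2737, -0.4612, 0.4042]
tool_rot: [-2.57, 1.804, 0.002]
force: [0.5, 0.5, 0.1]
opening: 0.831
```

Call:
step_arm(
  moves=[
    [60,[-0.08,-0.35,0.0],[0,0,0]],
    [60,[-0.17,-0.7,0.0],[0,0,0]],
    [60,[-0.223,-0.99,0.0],[0,0,0]],
  ],
)

```text
t: 0.6
tool_pos: [0.3599, -0.4058, 0.4044]
tool_rot: [-2.572, 1.803, 0.001]
force: [0.1, -1.1, -0.8]
opening: 0.628
```

Call:
step_arm(
  moves=[
    [60,[-0.08,-0.35,0.0],[0,0,0]],
    [60,[-0.17,-0.7,0.0],[0,0,0]],
    [60,[-0.223,-0.99,0.0],[0,0,0]],
  ],
)

```text
t: 0.85
tool_pos: [0.4454, -0.351, 0.4044]
tool_rot: [-2.572, 1.802, 0.001]
force: [0.2, -0.3, 0.5]
opening: 0.6
```

Call:
step_arm(
  moves=[
    [60,[-0.08,-0.35,0.15],[0,0,0.07]],
    [60,[-0.17,-0.7,0.3],[0,0,0.14]],
    [60,[-0.223,-0.98,0.44],[0,0,0.22]],
    [60,[-0.223,-0.98,0.44],[0,0,0.3]],
    [60,[-0.223,-0.98,0.44],[0,0,0.38]],
    [60,[-0.223,-0.98,0.44],[0,0,0.475]],
    [60,[-0.223,-0.98,0.44],[0,0,0.475]],
    [60,[-0.223,-0.98,0.44],[0,0,0.475]],
  ],
)

```text
t: 1.52
tool_pos: [0.5285, -0.2983, 0.3601]
tool_rot: [1.737, -2.617, -0.002]
force: [-0.1, -0.4, -0.5]
opening: 0.599
```

```bash
python3 g.py 0.5292 -0.2978 0.265 -1.969; python3 - <<'E'
from workcell import optics
import cv2
cv2.imwrite("pics/s1.png",optics.grab_frame("side"))
E
```

```text
t 1.52 pos [ 0.5285 -0.2983  0.3601] tilt [-1.e-03  8.e-04 -1.e+00] F [-0.1 -0.4 -0.5] open 0.599
shift [-0.007 -0.006  0.951] turn [ 0.0008  0.0002 -0.0004]
```

View pics/s1.png

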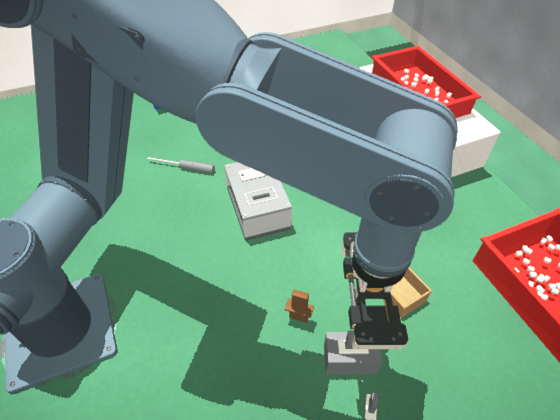

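The gripper is over the stand (about (375,330)), with its jaws across the grip block. Nothing else is near it. I'll descend and grip.

Call:
step_arm(
  moves=[
    [60,[-0.007,-0.006,0.2],[0,0,0]],
    [60,[-0.007,-0.006,0.4],[0,0,0]],
    [60,[-0.007,-0.006,0.6],[0,0,0]],
    [60,[-0.007,-0.006,0.8],[0,0,0]],
    [60,[-0.007,-0.006,0.95],[0,0,0]],
    [60,[-0.007,-0.006,0.95],[0,0,0]],
    [60,[-0.007,-0.006,0.95],[0,0,0]],
  ],
)

```text
t: 2.15
tool_pos: [0.529, -0.2981, 0.265]
tool_rot: [1.739, -2.616, -0.003]
force: [-1.1, 0.0, 0.4]
opening: 0.596
```

Call:
step_arm(
  moves=[
    [30,[0,0,0],[0,0,0]],
    [30,[0,0,0],[0,0,0]],
    [30,[0,0,0],[0,0,0]],
    [30,[0,0,0],[0,0,0]],
    [30,[0,0,0],[0,0,0]],
    [30,[0,0,0],[0,0,0]],
  ],
)

```text
t: 2.65
tool_pos: [0.5293, -0.2982, 0.2662]
tool_rot: [-1.738, 2.617, -0.001]
force: [-0.4, -0.3, 0.1]
opening: 0.302
```

```bash
python3 g.py 0.5292 -0.2978 0.265 -1.969; python3 - <<'E'
from workcell import optics
import cv2
a=optics.grab_frame("side");cv2.imwrite("pics/s2.png",cv2.resize(a[270:420,290:450],None,fx=4,fy=4,interpolation=2))
E
```

```text
t 2.65 pos [ 0.5293 -0.2982  0.2662] tilt [ 5.e-04 -5.e-04 -1.e+00] F [-0.4 -0.3  0.1] open 0.302
shift [-0.003  0.002  0.012] turn [-0.0004 -0.0001 -0.    ]
```

View pics/s2.png

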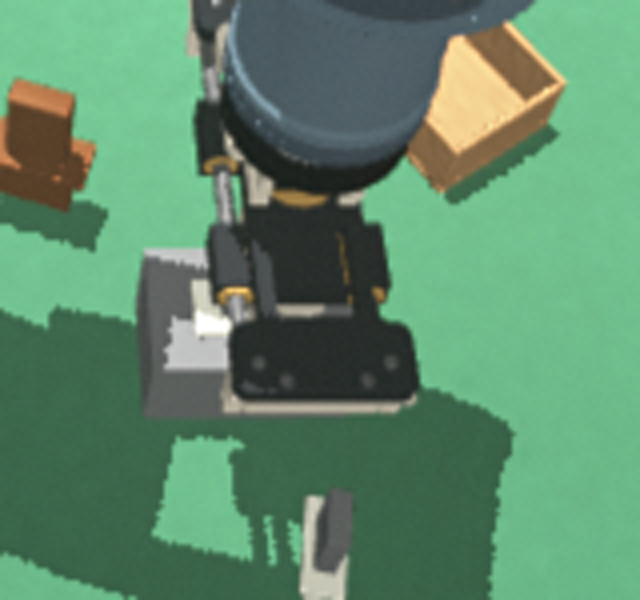

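The gripper straddles the plug. Now I'll close it.

Call:
step_arm(
  moves=[
    [0,[0,0,0],[0,0,0]],
    [0,[0,0,0],[0,0,0]],
    [0,[0,0,0],[0,0,0]],
    [0,[0,0,0],[0,0,0]],
    [0,[0,0,0],[0,0,0]],
    [0,[0,0,0],[0,0,0]],
    [0,[0,0,0],[0,0,0]],
  ],
)

```text
t: 3.28
tool_pos: [0.5293, -0.2981, 0.2657]
tool_rot: [-1.738, 2.617, 0.0]
force: [-0.2, 1.0, -0.1]
opening: 0.15
```

Call:
step_arm(
  moves=[
    [0,[0,0,-0.15],[0,0,0]],
    [0,[0,0,-0.3],[0,0,0]],
    [0,[0,0,-0.5],[0,0,0]],
    [0,[0,0,-0.75],[0,0,0]],
    [0,[0,0,-1.0],[0,0,0]],
    [0,[0,0,-1.0],[0,0,0]],
  ],
)

```text
t: 3.78
tool_pos: [0.5302, -0.299, 0.3709]
tool_rot: [-1.737, 2.615, -0.013]
force: [0.9, -0.4, -0.6]
opening: 0.15
```

```bash
python3 g.py 0.5019 0.1138 0.366 -1.656; python3 - <<'E'
from workcell import optics
import cv2
a=optics.grab_frame("side");cv2.imwrite("pics/s3.png",cv2.resize(a[220:420,270:450],None,fx=3,fy=3,interpolation=2))
E
```

```text
t 3.78 pos [ 0.5302 -0.299   0.3709] tilt [ 0.0066 -0.0058 -1.    ] F [ 0.9 -0.4 -0.6] open 0.15
shift [-3.695  1.862  0.024] turn [-0.005  -0.0026 -0.1993]
```

View pics/s3.png

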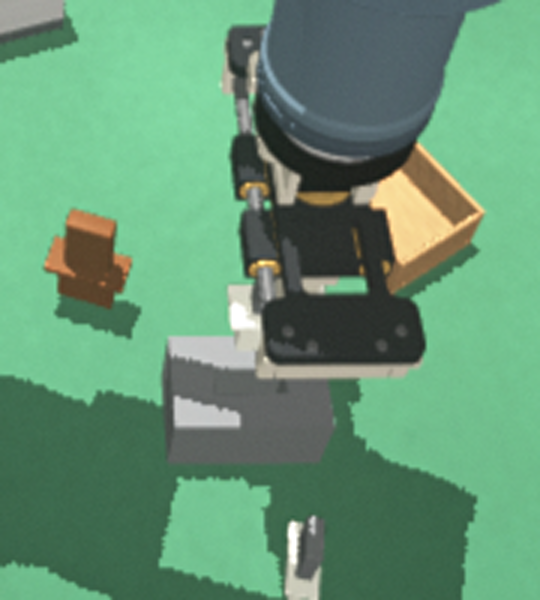

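The plug is out of the stand and held, with the opening at 14 mm as expected. I'll carry it to above the window.

Call:
step_arm(
  moves=[
    [0,[0,0,-0.15],[0,0,0]],
    [0,[0,0,-0.3],[0,0,0]],
    [0,[-0.3,0.15,-0.3],[0,0,0]],
    [0,[-0.61,0.31,-0.3],[0,0,0]],
    [0,[-0.92,0.465,-0.3],[0,0,0]],
  ],
)

```text
t: 4.25
tool_pos: [0.5214, -0.1946, 0.3936]
tool_rot: [1.735, -2.618, -0.004]
force: [-0.2, 0.9, -1.5]
opening: 0.151
```

Call:
step_arm(
  moves=[
    [0,[-0.3,0.15,0],[0,0,0]],
    [0,[-0.61,0.31,0],[0,0,0]],
    [0,[-0.92,0.465,0],[0,0,0]],
  ],
)

```text
t: 4.5
tool_pos: [0.514, -0.0909, 0.3937]
tool_rot: [1.736, -2.616, -0.004]
force: [0.6, -0.8, -1.1]
opening: 0.15
```

Call:
step_arm(
  moves=[
    [0,[-0.3,0.15,0],[0,0,0]],
    [0,[-0.61,0.31,0],[0,0,0]],
    [0,[-0.92,0.465,0],[0,0,0]],
  ],
)

```text
t: 4.75
tool_pos: [0.5068, 0.0119, 0.3938]
tool_rot: [1.736, -2.615, -0.003]
force: [-0.0, 0.1, -2.0]
opening: 0.151
```

Call:
step_arm(
  moves=[
    [0,[-0.3,0.15,0],[0,0,-0.05]],
    [0,[-0.6,0.3,0],[0,0,-0.1]],
    [0,[-0.85,0.43,0],[0,0,-0.15]],
    [0,[-0.935,0.467,0],[0,0,-0.2]],
    [0,[-0.935,0.467,0],[0,0,-0.2]],
    [0,[-0.935,0.467,0],[0,0,-0.2]],
    [0,[-0.935,0.467,0],[0,0,-0.2]],
    [0,[-0.935,0.467,0],[0,0,-0.2]],
  ],
)

```text
t: 5.42
tool_pos: [0.5011, 0.1135, 0.3951]
tool_rot: [2.122, -2.315, -0.001]
force: [-0.3, -0.2, -2.3]
opening: 0.153
```

```bash
python3 g.py 0.5019 0.1138 0.366 -1.656; python3 - <<'E'
from workcell import optics
import cv2
a=optics.grab_frame("side");cv2.imwrite("pics/s4.png",cv2.resize(a[100:250,190:340],None,fx=4,fy=4,interpolation=2))
a=optics.grab_frame("top");cv2.imwrite("pics/t4.png",a)
E
```

```text
t 5.42 pos [0.5011 0.1135 0.3951] tilt [-1.e-03 -5.e-04 -1.e+00] F [-0.3 -0.2 -2.3] open 0.153
shift [-0.004 -0.008  0.291] turn [ 0.0006 -0.0003 -0.0012]
```

View pics/s4.png

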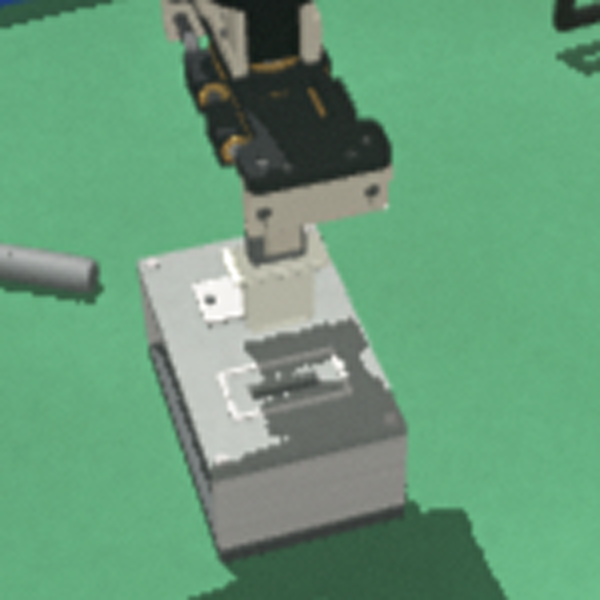

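View pics/t4.png

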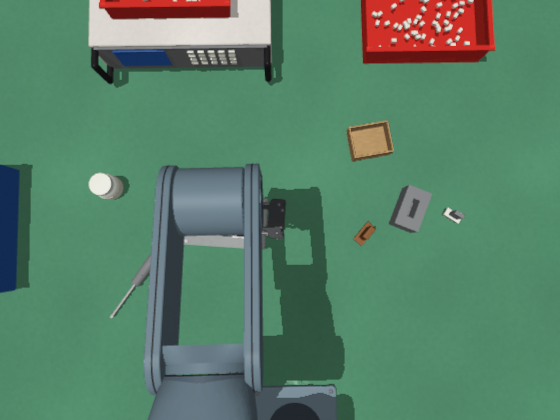

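The blade hangs above the open window (about (285,385) in the zoom). I'll go down to 8 mm above the guard and check alignment.

Call:
step_arm(
  moves=[
    [0,[-0.004,-0.008,0.12],[0,0,0]],
    [0,[-0.004,-0.008,0.24],[0,0,0]],
    [0,[-0.004,-0.008,0.36],[0,0,0]],
    [0,[-0.004,-0.008,0.45],[0,0,0]],
    [0,[-0.004,-0.008,0.45],[0,0,0]],
    [0,[-0.004,-0.008,0.45],[0,0,0]],
    [0,[-0.004,-0.008,0.45],[0,0,0]],
  ],
)

```text
t: 6.1
tool_pos: [0.5021, 0.1147, 0.3514]
tool_rot: [-2.125, 2.313, -0.001]
force: [0.9, 0.7, -1.5]
opening: 0.144
```

```bash
python3 g.py 0.5019 0.1138 0.35 -1.656; python3 - <<'E'
from workcell import optics
import cv2
a=optics.grab_frame("side");cv2.imwrite("pics/s5r.png",a);cv2.imwrite("pics/s5.png",cv2.resize(a[150:225,215:305],None,fx=8,fy=8,interpolation=2))
E
```

```text
t 6.1 pos [0.5021 0.1147 0.3514] tilt [ 0.001 -0.    -1.   ] F [ 0.9  0.7 -1.5] open 0.144
shift [0.009 0.001 0.014] turn [-0.0006  0.0001  0.0003]
```

View pics/s5.png

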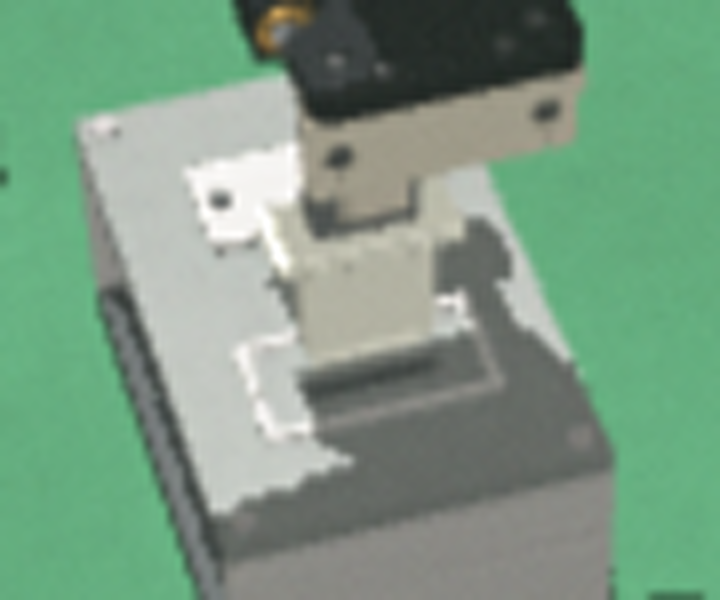

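```bash
python3 - <<'E'
from h import *
a=cv2.imread("pics/s5r.png"); b=cv2.resize(a[150:225,215:305],None,fx=8,fy=8,interpolation=2)
def draw(x,y,yaw,z0,col):
    c,s=np.cos(yaw),np.sin(yaw);R=np.array([[c,-s,0],[s,c,0],[0,0,1]])
    for r_ in (rect(0,.034,.004),rect(.008,.04,.01),rect(.05,.056,.026),rect(.056,.056,.026)):
        p=(proj("side",r_@R.T+[x,y,z0])-[215,150]+.5)*8-.5
        cv2.polylines(b,[np.round(p).astype(int)],True,col,1)
draw(.5024,.1142,-.085,.0977,(0,0,255))
p=(proj("side",[rect(.088,.042,.012)@np.array([[np.cos(.085),-np.sin(.085),0],[np.sin(.085),np.cos(.085),0],[0,0,1]])+[.5024,.1142,0]][0])-[215,150]+.5)*8-.5
cv2.polylines(b,[np.round(p).astype(int)],True,(255,0,0),1)
cv2.imwrite("pics/s5o.png",b)
E
```

```text
(no output)
```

View pics/s5o.png

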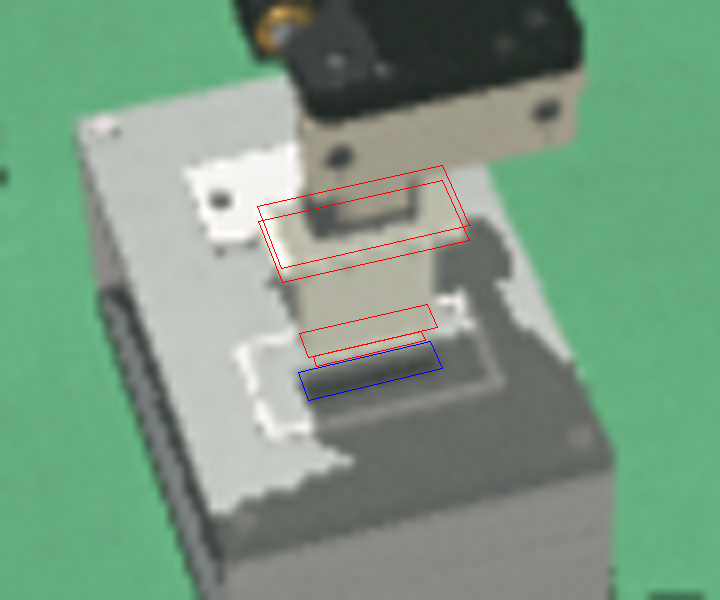

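The overlay matches the window to within about 1 mm, so I'll lower slowly.

Call:
step_arm(
  moves=[
    [0,[0.005,0,0.04],[0,0,0]],
    [0,[0.005,0,0.08],[0,0,0]],
    [0,[0.005,0,0.12],[0,0,0]],
    [0,[0.005,0,0.15],[0,0,0]],
    [0,[0.005,0,0.18],[0,0,0]],
    [0,[0.005,0,0.18],[0,0,0]],
  ],
)

```text
t: 6.65
tool_pos: [0.5018, 0.1146, 0.3321]
tool_rot: [2.126, -2.313, -0.001]
force: [0.8, 0.3, -2.0]
opening: 0.149
```

```bash
python3 g.py 0.5021 0.1140 0.292 -1.656
```

```text
t 6.65 pos [0.5018 0.1146 0.3321] tilt [-3.e-04  3.e-04 -1.e+00] F [ 0.8  0.3 -2. ] open 0.149
shift [ 0.005 -0.004  0.401] turn [0.0002 0.0002 0.0006]
```

The blade is 10 mm into the window with no extra contact force. Continuing down.

Call:
step_arm(
  moves=[
    [0,[0.0,0,0.06],[0,0,0]],
    [0,[0.0,0,0.12],[0,0,0]],
    [0,[0.0,0,0.18],[0,0,0]],
    [0,[0.0,0,0.24],[0,0,0]],
    [0,[0.0,0,0.28],[0,0,0]],
    [0,[0.0,0,0.28],[0,0,0]],
  ],
)

```text
t: 7.15
tool_pos: [0.5018, 0.1146, 0.3037]
tool_rot: [2.126, -2.313, -0.001]
force: [2.3, 1.6, -4.1]
opening: 0.152
```

```bash
python3 g.py 0.5021 0.1140 0.292 -1.656
```

```text
t 7.15 pos [0.5018 0.1146 0.3037] tilt [-6.e-04  4.e-04 -1.e+00] F [ 2.3  1.6 -4.1] open 0.152
shift [ 0.005 -0.004  0.117] turn [0.0004 0.0002 0.0006]
```

Call:
step_arm(
  moves=[
    [0,[0,-0.004,0.03],[0,0,0]],
    [0,[0,-0.004,0.06],[0,0,0]],
    [0,[0,-0.004,0.08],[0,0,0]],
    [0,[0,-0.004,0.1],[0,0,0]],
    [0,[0,-0.004,0.1],[0,0,0]],
    [0,[0,-0.004,0.1],[0,0,0]],
  ],
)

```text
t: 7.65
tool_pos: [0.5021, 0.1145, 0.2948]
tool_rot: [-2.126, 2.313, 0.0]
force: [0.1, 2.6, -0.8]
opening: 0.148
```

```bash
python3 g.py 0.5021 0.1140 0.2917 -1.656; python3 - <<'E'
from workcell import optics
import cv2
a=optics.grab_frame("side");cv2.imwrite("pics/s6r.png",a);cv2.imwrite("pics/s6.png",cv2.resize(a[150:225,215:305],None,fx=8,fy=8,interpolation=2))
E
```

```text
t 7.65 pos [0.5021 0.1145 0.2948] tilt [ 1.e-04  3.e-04 -1.e+00] F [ 0.1  2.6 -0.8] open 0.148
shift [ 0.005 -0.     0.031] turn [-0.      0.0002  0.0007]
```

View pics/s6.png

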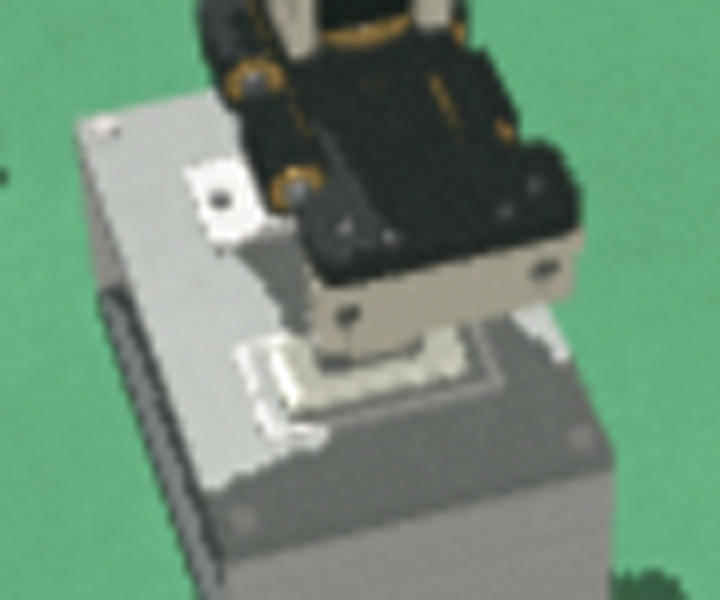

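The flange lies inside the trim and is almost down. I'll press on in small steps.

Call:
step_arm(
  moves=[
    [0,[0.003,0,0.015],[0,0,0]],
    [0,[0.003,0,0.03],[0,0,0]],
    [0,[0.003,0,0.03],[0,0,0]],
    [0,[0.003,0,0.03],[0,0,0]],
  ],
)

```text
t: 8.03
tool_pos: [0.5021, 0.1144, 0.2921]
tool_rot: [-2.125, 2.312, 0.0]
force: [-1.3, 4.7, 3.5]
opening: 0.149
```

Call:
step_arm(
  moves=[
    [0,[0,0,0.01],[0,0,0]],
    [0,[0,0,0.01],[0,0,0]],
    [0,[0,0,0.01],[0,0,0]],
  ],
)

```text
t: 8.28
tool_pos: [0.5021, 0.1145, 0.2916]
tool_rot: [-2.125, 2.312, 0.0]
force: [-2.9, 5.0, 7.9]
opening: 0.151
```

Call:
step_arm(
  moves=[
    [0,[0,0,0.01],[0,0,0]],
    [0,[0,0,0.01],[0,0,0]],
    [0,[0,0,0.01],[0,0,0]],
  ],
)

```text
t: 8.53
tool_pos: [0.502, 0.1145, 0.2916]
tool_rot: [-2.125, 2.312, -0.001]
force: [-5.7, 5.8, 16.4]
opening: 0.149
```

Motion stopped at z = 0.2916 (0.2917 predicted) while the force rose sharply, so the flange is on the guard. I'll hold a moment and check.

Call:
step_arm(
  moves=[
    [0,[0,0,0],[0,0,0]],
    [0,[0,0,0],[0,0,0]],
    [0,[0,0,0],[0,0,0]],
    [0,[0,0,0],[0,0,0]],
    [0,[0,0,0],[0,0,0]],
    [0,[0,0,0],[0,0,0]],
  ],
)

```text
t: 9.03
tool_pos: [0.502, 0.1145, 0.2916]
tool_rot: [-2.125, 2.312, -0.001]
force: [-4.7, 4.9, 16.5]
opening: 0.151
```

```bash
python3 g.py 0.5021 0.1140 0.2917 -1.656; python3 - <<'E'
from h import *
a=optics.grab_frame("side"); b=cv2.resize(a[150:225,215:305],None,fx=8,fy=8,interpolation=2)
yaw=-.085;c,s=np.cos(yaw),np.sin(yaw);R=np.array([[c,-s,0],[s,c,0],[0,0,1]])
p=(proj("side",rect(.094,.056,.026)@R.T+[.5024,.1142,0])-[215,150]+.5)*8-.5
cv2.imwrite("pics/s7n.png",b); cv2.polylines(b,[np.round(p).astype(int)],True,(0,0,255),1)
cv2.imwrite("pics/s7.png",b); cv2.imwrite("pics/t7.png",optics.grab_frame("top"))
E
```

```text
t 9.03 pos [0.502  0.1145 0.2916] tilt [ 1.3e-03  6.0e-04 -1.0e+00] F [-4.7  4.9 16.5] open 0.151
shift [ 0.005 -0.001 -0.001] turn [-0.0008  0.0004  0.0007]
```

View pics/s7.png

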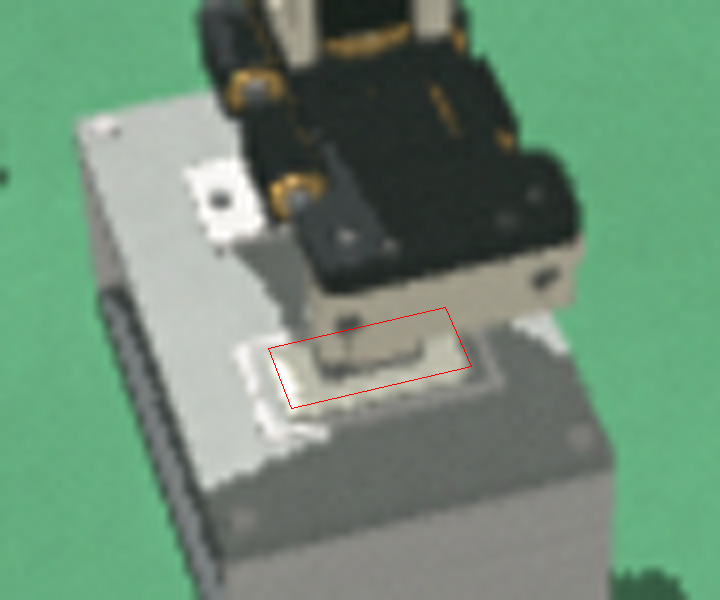

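View pics/t7.png

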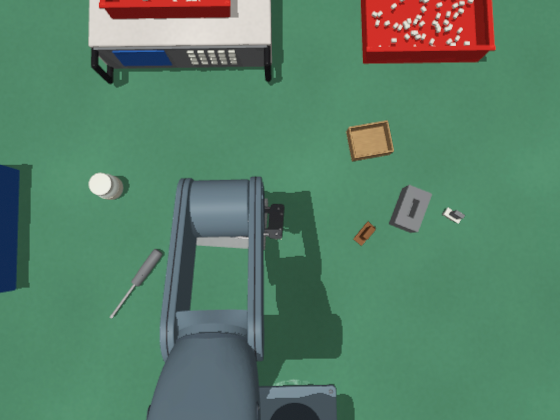

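The flange sits flat on the guard inside the trim, matching the overlay drawn for the fully-down pose. Carton (371,141), driver (135,285) and jar (105,186) look unmoved, and the stand is empty. Handing in.

```bash
python3 -c "
from workcell import finish_job
print(finish_job())"
```

```text
the job is handed in; nothing more can be done
None
```

I took the check plug out of its stand and pushed it down through the open right-hand (-y) window until its flange met the guard. I handed the job in at about 9 s, still gripping and pressing down.

**Last checks:**
- **Depth:** the tool stopped at z = 0.2916 m; I had predicted 0.2917 m with the flange on the guard. The upward force rose to about 16.5 N and stayed there, more than the roughly 5.5 N the spring takes, so the flange is seated.
- **Position:** the tool is within about 1 mm of the measured window centre. Tilt is about 0.001 rad and the alignment error is about 0.001 rad.
- **Grip and stillness:** the fingers are holding at 14 mm, the thickness of the grip block. The tool did not move during the final 0.5 s hold.
- **Picture:** in the side view, the flange lies inside the trim and matches the outline drawn for the fully-down pose. The carton, screwdriver and jar look unmoved.

**Not ideal:**
- There is a sideways force of about 5 N in both x and y, so the blade is probably leaning lightly on the window's edge.
- The two cameras disagreed by about 1 mm on the window's position.
- I couldn't measure the bed's travel directly; it is inferred from the depth and force.

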